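# Set the strap splitter's gauge to its line

## Robot

A 7-joint arm with a two-finger parallel gripper is mounted at the origin on the work surface. World frame = base frame: x ahead of the robot, y to its left, z up, the work surface at z = 0. Lengths are in m, angles in rad, forces in N, time in s.
With the tool pointing down it reaches from about 0.4 to 0.85 m from the base axis. Payload 4.5 kg.
Tool frame: the origin (TCP) lies at the very end of the fingers, on their centre line; the grasp point (between the pads) lies 19 mm behind it; z points along the fingers, y is the line along which they close (so a half turn about z gives the same grasp; the last joint's range is limited). The gripper opens to 88 mm and grips with 3 to 60 N. Pads are 18 mm wide; open, the fingers measure 123 mm over their backs; the gripper's body (75 mm by 187 mm) begins 45 mm behind the grasp point.
Start: joints at [-1.082, 0.689, -0.195, 1.565, 0.157, 0.902, -0.215], TCP at [0.275, 0.562, 0.239] pointing down, gripper open.
Joint ranges: [-3.01, 3.01], [-0.46, 2.08], [-1.47, 1.51], [0.13, 2.56], [-1, 4.14], [0.04, 2.09], [-2.66, 2.66]. Speed limits (rad/s): [2.57, 2.57, 3.14, 3.14, 3.14, 3.14, 3.14].

## Interface

Orientations are given as a unit quaternion [x, y, z, w].
In Python, from plant import r gives the robot as it stands. The module is installed in compiled form; this text tells all that it offers.
- The arm moves only by the shell command python3 -m pendant 'ROWS' [FORCE]. ROWS is JSON, one flat list of numbers, 7 for each row, row after row: the opening, from 0 (shut) to 1 (fully open), then the shift along the tool's x, y, z scaled (see below), then the turn, a rotation vector about the tool's x, y, z scaled (see below). A call has 1 to 12 rows; each row is the pose to reach, as a shift and turn from the pose commanded when the call began, along the tool's axes at that moment; what a row does not reach only later rows make up. The controller multiplies each number of a shift by 0.15 m and each number of a turn by pi/2 rad. A row lasts 1/10 s, in which the tool goes at most 50 mm and 8.59 degrees, less where a joint would pass 70% of its speed; a pose out of reach is approached as far as the arm can. A call with a number of a shift or a turn outside -1 to 1 is refused whole. A call with a gripper value outside its range is refused whole. The fingers move at their own pace and stop on an object; FORCE is the grip in N (left out, the last holds). Time passes only in rows, so rows that repeat a pose let the fingers close. It gives the time, the measured TCP pose, the force, the opening and the grip force at its end, in the units of the state.
- r.get_state(): the state, without advancing time (a new reading comes with each control period).
- r.snapshot(name): name is "scene" or "top"; returns a dict with "img" (480x640x3 uint8, red, green, blue), "mtx" (3x3 intrinsics, pixels), "k1" (the pictures are not rectified: a ray, as slopes to the right and down, at radius r is drawn at 1 + k1 r^2 times it, then the intrinsics apply), "cam_to_world" (4x4, takes a point from camera to world coordinates). Camera axes: x right, y up, looking along -z (the intrinsics and any distortion apply to the point x, -y, -z); pixel columns grow to the right and rows downward; lengths in m; the calibration is good to about 2 mm. A picture is of the moment at which its call begins. There is no depth.
- r.finish_job(): hands the job in; it is judged then, once.
The state is a dict: "clock": time; "q": joint angles; "qd": joint speeds; "joint_torque": joint torques, N m; "tool_pos": TCP position; "eef_rot": TCP orientation; "contact_force": force on the tool from outside, world axes, zero at the start; "moment": the same for the moment, N m; "opening": opening from 0.0 (shut) to 1.0 (fully open); "finger_force": force on a finger pad.
Only numpy, scipy, OpenCV 4.12 (cv2) and the standard library are available. Lean on these libraries where they do the work, as an engineer would, in place of code of your own. Each camera call takes 0.05 s, during which the arm holds its last target. There are 200 camera calls.

## Task

The setting gauge of the little strap splitter is kept in the closed metal tin. Tip the tin's loose lid up by the tab at its end, with the opposite end still resting on the tin, then lift it off and lay it right way up, flat on the bench. Take the gauge out, lay it flat on the splitter's bed between the guides, in front of the gap under the knife bar, blade end towards the gap and not yet under the bar, and let go; then slide it in under the bar until the line across the blade is level with the bar's front face, and leave it there, without disturbing the mug, the jar and the hammer.

Things in the scene. Friction and masses are not known exactly. Their poses are not given: they have to be found in the camera images.
- tin: Open-topped rectangular aluminium tin, fixed to the bench, 134 (x) x 92 (y) x 48 mm high, walls and floor 4 mm. Origin: centre of its underside, on the bench. Closed by the lid at the start.
- tin_heel (a point): Middle of the tin's rim at its +x end (the end away from the lid's tab), 67 mm from the tin's centre, 48 mm up; axes as the tin's.
- lid: Loose aluminium lid, 110 g: plate 140 (x) x 98 (y) x 4 mm with a 5 mm deep lip below that fits inside the tin's rim with 2.5 mm play or more. Upright tab, 26 (x) x 10 (y) mm, standing 32 mm above the plate, centre at x = -53 mm. Origin: centre of the lip's lower edge (bench height when lying on the bench); plate at z = 5 to 9 mm, tab's top at z = 41 mm.
- lid_heel (a point): Middle of the plate's underside at the end away from the tab (x = +67, z = 5 mm in the lid's frame); it lies on the tin's heel when the lid is closed.
- gauge: Steel gauge, 120 g, lying in the tin: flat blade 110 (x) x 24 (y) x 5 mm thick, with an upright grip 30 (x) x 10 (y) mm at the tail, x = -55 to -25 mm (centre -40), flush with the tail end, its top 35 mm above the blade's underside. Origin: centre of the blade's underside. The nose that enters the gap is at x = +55 mm.
- gauge_mark (a point): Dark line across the blade's top, 50 mm from the nose: x = +5, z = 5 mm in the gauge's frame.
- splitter: Fixed strap splitter: flat steel bed 200 (x) x 120 (y) mm, top 40 mm above the bench. Feed is along +x. Dark knife bar across the bed: x = 60 to 80 mm, 120 mm wide, underside 8 mm, top 30 mm above the bed. Guides 8 mm high lead to the gap: 30 mm apart from x = 20 mm to the bar, flaring from x = 20 back to -36 mm (52 mm over outsides). Crank at +y. Origin: centre of underside.
- gap (a point): Middle of the gap's mouth, at the bar's front face (x = 60 mm in the splitter's frame), on the bed's top; axes as the splitter's: +x is the way in. The gap is 30 mm wide (y), 8 mm high and goes right through.
- mug: Red mug, 76 mm across, 85 mm high, a bystander. Origin: centre of its underside.
- jar: Amber glue jar with white cap, 68 mm across, 90 mm high, a bystander. Origin: centre of its underside.
- hammer: Hammer, 240 mm long, lying on the bench, a bystander. Origin: about its middle.
Mind the look-alikes: they are no part of the job. Leave any green or pink look-alike of the tin alone.

How it is judged:
On the way, in this order (a step that is already met when the one before it is completed fails the run):
1. the lid is tipped up by more than 0.12 rad (7 degrees) at its tab end while its heel is still within 25 mm of the tin's heel (angle between lid's own z axis and vertical above 0.12 rad and distance between lid_heel and tin_heel below 0.025 m), for 0.1 s.
2. the lid lies flat on the bench, right way up, let go (angle between lid's own z axis and vertical below 0.08 rad and height (world z) of lid between -0.006 and 0.008 m and contact force between the fingers and lid below 0.1 N), for 0.2 s.
3. the gauge lies flat on the bed, let go, in line with the gap and still in front of it, within 20 mm of the middle and pointing in to 0.3 rad (z of gauge in the frame of gap between -0.003 and 0.003 m and angle between gauge's own z axis and vertical below 0.06 rad and x of gauge in the frame of gap between -0.16 and -0.056 m and y of gauge in the frame of gap between -0.02 and 0.02 m and angle between the x axis of gauge and the x axis of gap, either way round below 0.3 rad and contact force between the fingers and gauge below 0.1 N), for 0.2 s.
At the end, for the whole second after the job is handed in: The gauge lies flat on the bed, in the gap nose first, let go and at rest, with its line within 4 mm of the bar's front face, within 6 mm of the gap's middle and 0.12 rad of its direction; the lid lies flat and right way up on the bench, at rest (x of gauge_mark in the frame of gap between -0.004 and 0.004 m and x of gauge in the frame of gap between -0.012 and -0.0005 m and y of gauge in the frame of gap between -0.006 and 0.006 m and z of gauge in the frame of gap between -0.003 and 0.003 m and angle between gauge's own z axis and vertical below 0.06 rad and angle between the x axis of gauge and the x axis of gap, either way round below 0.12 rad and linear speed of each of gauge, lid below 0.01 m/s and angle between lid's own z axis and vertical below 0.08 rad and height (world z) of lid between -0.006 and 0.008 m); the robot touches nothing.
It fails at once if the mug is shifted by more than 30 mm or tipped (distance of mug from where it was at the start of the episode above 0.03 m or angle between mug's own z axis and vertical above 0.5 rad).
It fails at once if the jar is shifted by more than 30 mm or tipped (distance of jar from where it was at the start of the episode above 0.03 m or angle between jar's own z axis and vertical above 0.5 rad).
It fails at once if the hammer is shifted by more than 30 mm or tipped (distance of hammer from where it was at the start of the episode above 0.03 m).
It also fails if it takes over 70 s, if anything falls off the work surface, if the arm or the gripper's body presses on something with over 40 N, if the wrist force passes 120 N, or if a joint passes its speed limit or range.

## Working session

There is one attempt and no reset: what is moved stays moved. The work goes in short steps, Python scripts to look and compute and a shell command to move; the robot and the scene stay as the last step left them, time stands still between calls to the robot, and variables do not carry over. Pictures are saved under pics/ and viewed, at most 10 in all, crops included, and the job is handed in when it is done.

```bash
mkdir -p pics; python3 - <<'E'
from plant import r
import cv2,json,numpy as np
for n in("scene","top"):
    s=r.snapshot(n); cv2.imwrite(f"pics/{n}0.png",s["img"][:,:,::-1]); print(n,s["mtx"].tolist(),s["k1"],np.round(s["cam_to_world"],3).tolist())
s=r.get_state();print({k:np.round(v,3).tolist() for k,v in s.items()})
E
```

```text
scene [[564.5590831812029, 0.0, 316.6872876219731], [0.0, 564.5590831812029, 245.36847761390553], [0.0, 0.0, 1.0]] -0.168566401354279 [[0.834, -0.363, 0.416, 1.143], [0.552, 0.576, -0.603, -0.736], [-0.021, 0.732, 0.681, 0.99], [0.0, 0.0, 0.0, 1.0]]
top [[525.8974308476687, 0.0, 322.31130746504533], [0.0, 525.8974308476687, 241.56071791253524], [0.0, 0.0, 1.0]] -0.07886918730113289 [[0.026, 0.989, -0.148, 0.374], [-1.0, 0.027, 0.006, 0.064], [0.01, 0.147, 0.989, 1.333], [0.0, 0.0, 0.0, 1.0]]
{'clock': 0.1, 'q': [-1.082, 0.69, -0.195, 1.566, 0.157, 0.902, -0.215], 'qd': [0.0, -0.002, -0.0, -0.0, -0.003, -0.001, -0.0], 'joint_torque': [-0.003, -52.849, -1.271, -15.384, -0.053, 0.002, 0.0], 'tool_pos': [0.274, 0.561, 0.238], 'eef_rot': [0.225, 0.974, -0.001, -0.0], 'contact_force': [-0.31, -0.075, 0.25], 'moment': [-0.027, -0.008, 0.002], 'finger_force': 0.0, 'opening': 1.0}
```

View pics/top0.png

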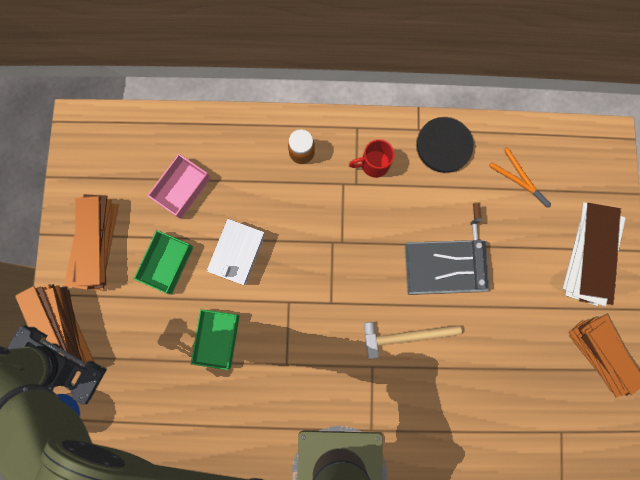

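View pics/scene0.png

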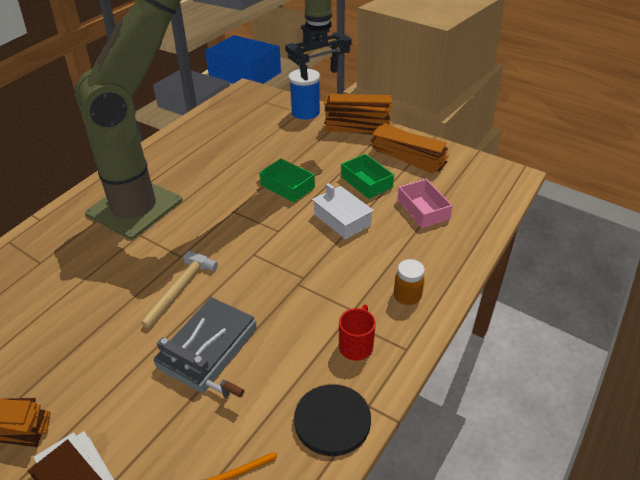

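The top view shows four tin-like things: white-silver closed tin at (237,251), with a tab at (232,271); open green tins at (164,262) and (215,340); an open pink tin at (180,186). The silver one is closed, has the lid tab and is aluminium, so it is the one meant. The splitter is at (447,267), with its bar at (481,265) and feed towards image right. I'll confirm with a crop.

```bash
cat >h.py <<'E'
import cv2,numpy as np
from plant import r
def snap(n,f=None):
    s=r.snapshot(n)
    if f: cv2.imwrite(f"pics/{f}.png",s["img"][:,:,::-1])
    return s
def ray(s,px):
    px=np.atleast_2d(px).astype(float); K=s["mtx"]; d=(px-K[:2,2])/[K[0,0],K[1,1]]
    u=d.copy()
    for _ in range(30): u=d/(1+s["k1"]*(u**2).sum(1,keepdims=True))
    M=s["cam_to_world"]; return M[:3,3],np.c_[u[:,0],-u[:,1],-np.ones(len(u))]@M[:3,:3].T
def plane(s,px,z):
    o,d=ray(s,px); return (o+d*((z-o[2])/d[:,2])[:,None])[:,:2]
def rect(P):
    return cv2.minAreaRect((P*1000).astype(np.float32))
def proj(s,P):
    P=np.atleast_2d(P);M=s["cam_to_world"];c=(P-M[:3,3])@M[:3,:3];u=np.c_[c[:,0],-c[:,1]]/-c[:,2:]
    u=u*(1+s["k1"]*(u**2).sum(1,keepdims=True));return u*[s["mtx"][0,0],s["mtx"][1,1]]+s["mtx"][:2,2]
E
python3 - <<'E'
from h import *
s=snap("top");c=snap("scene");im=s["img"]
a=cv2.resize(im[210:295,195:280],None,fx=4.5,fy=4.5,interpolation=cv2.INTER_CUBIC)
b=cv2.resize(im[195:300,395:500],(382,382),interpolation=cv2.INTER_CUBIC)
cv2.imwrite("pics/crop1.png",np.hstack([a,b])[:,:,::-1])
hsv=cv2.cvtColor(im,cv2.COLOR_RGB2HSV);np.save("top0.npy",im)
m=((hsv[...,1]<40)&(hsv[...,2]>150)).astype(np.uint8)
m[:, :195]=0;m[:,280:]=0;m[:210]=0;m[295:]=0
k=max(cv2.findContours(m,0,1)[0],key=cv2.contourArea)[:,0];R=rect(plane(s,k,.052));print("lid",R);print("box",cv2.boxPoints(R).round(),cv2.approxPolyDP(k,3,True)[:,0].tolist())
for v in [(40,60),(60,90),(90,130)]:pass
m=((hsv[...,1]<90)&(hsv[...,2]<130)).astype(np.uint8);m[:,:395]=0;m[:,500:]=0;m[:225]=0;m[305:]=0
k=max(cv2.findContours(m,0,1)[0],key=cv2.contourArea)[:,0];R=rect(plane(s,k,.04));print("bed",R,cv2.boxPoints(R).round(),cv2.approxPolyDP(k,3,True)[:,0].tolist())
E
```

```text
lid ((535.0422973632812, 270.1999206542969), (98.16477966308594, 140.00628662109375), 71.24422454833984)
box [[453. 246.]
 [586. 201.]
 [617. 294.]
 [485. 339.]] [[227, 219], [207, 271], [243, 284], [263, 232]]
bed ((513.1640014648438, -255.92050170898438), (128.93153381347656, 206.79354858398438), 4.298874855041504) [[ 441. -158.]
 [ 457. -364.]
 [ 585. -354.]
 [ 570. -148.]] [[485, 241], [405, 244], [408, 293], [488, 290]]
```

View pics/crop1.png

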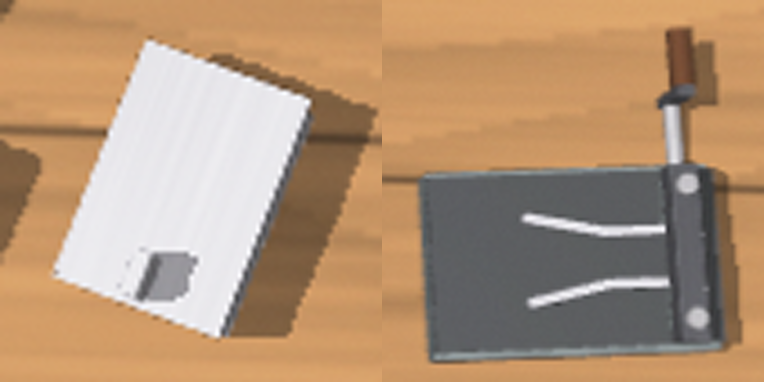

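The crop confirms it: a plain silver lid with its tab at lower left (crop 165,275), and the splitter with its guides opening to the left and the bar at the right. The lid fit of 98.2 x 140.0 mm matches the drawing.

```bash
cat >>h.py <<'E'
from scipy.spatial.transform import Rotation as Ro
def down(yaw):  # tool down, tool y at world yaw (rad)
    y=np.array([np.cos(yaw),np.sin(yaw),0]);z=np.array([0,0,-1.]);return Ro.from_matrix(np.c_[np.cross(y,z),y,z])
def to(p,R=None,txt=""):
    s=r.get_state();C=Ro.from_quat(s["eef_rot"]);sh=C.inv().apply(np.array(p)-s["tool_pos"])
    t=(C.inv()*R).as_rotvec() if R is not None else np.zeros(3)
    print(txt,"shift",np.round(sh/.15,3),"turn",np.round(t/(np.pi/2),3))
E
python3 - <<'E'
from h import *
s=snap("top");im=np.load("top0.npy")
a=np.deg2rad(71.244-90);u=np.array([np.cos(a),np.sin(a)]);c=np.array([.535,.2702]);t=c-.053*u
print("ang",a,"tab",t,"tab px",proj(s,[*t,.084]),proj(s,[*t,.052]))
to([*t,.14],down(a+np.pi/2),"above tab")
g=((im.min(2)>150)).astype(np.uint8);g[:,:425]=0;g[:,473:]=0;g[:245]=0;g[285:]=0
n,l,st,_=cv2.connectedComponentsWithStats(g)
X=np.array([np.cos(np.deg2rad(-85.7)),np.sin(np.deg2rad(-85.7))]);Y=np.array([-X[1],X[0]]);o=np.array([.5177,-.2588])
for i in range(1,n):
    if st[i,4]<15: continue
    p=np.argwhere(l==i)[:,::-1];w=plane(s,p,.048)-o;q=np.c_[w@X,w@Y]*1000
    for x in range(-40,65,8):
        k=q[abs(q[:,0]-x)<4]
        if len(k):print(i,x,k.mean(0).round(1),len(k))
    f=q[q[:,0]>22];print("fit",np.polyfit(f[:,0],f[:,1],1),"xrange",q[:,0].min(),q[:,0].max())
print("px of row 265",[(x,im[258,x].tolist()) for x in list(range(402,410))+list(range(468,492))])
E
```

```text
ang -0.32735395450405647 tab [0.48481449 0.28724155] tab px [[224.73537479 270.0763963 ]] [[227.00288351 271.30454874]]
above tab shift [-2.062 -1.024  0.657] turn [-0.     0.    -0.081]
1 -40 [-36.   24.2] 1
1 -32 [-31.3  24.6] 9
1 -24 [-23.9  23.3] 8
1 -16 [-15.9  21.1] 8
1 -8 [-9.1 20.1] 8
1 0 [ 0.2 17.7] 11
1 8 [ 8.1 16.4] 7
1 16 [15.9 14.2] 9
1 24 [23.4 13.8] 9
1 32 [31.8 13.2] 11
1 40 [40.5 13.2] 10
1 48 [48.2 12.9] 8
1 56 [56.2 13.5] 6
fit [-1.23550427e-02  1.37542866e+01] xrange -36.036033895921165 58.81460994129999
2 -40 [-38.  -31.5] 2
2 -32 [-32.5 -31.5] 10
2 -24 [-23.9 -29.8] 10
2 -16 [-15.6 -28.6] 8
2 -8 [ -7.6 -26.9] 9
2 0 [  0.3 -25.1] 8
2 8 [  7.6 -23.9] 8
2 16 [ 14.9 -22.8] 8
2 24 [ 24.1 -22.3] 8
2 32 [ 32.8 -22.7] 6
2 40 [ 40.7 -22.2] 8
2 48 [ 47.9 -22.3] 9
2 56 [ 54.2 -22.6] 6
fit [ 4.36814292e-03 -2.25866324e+01] xrange -38.06438813986178 55.69092020879868
px of row 265 [(402, [200, 149, 98]), (403, [199, 148, 97]), (404, [199, 149, 97]), (405, [171, 133, 98]), (406, [93, 98, 100]), (407, [87, 90, 92]), (408, [83, 85, 87]), (409, [92, 96, 97]), (468, [227, 226, 230]), (469, [226, 225, 230]), (470, [226, 226, 230]), (471, [226, 225, 229]), (472, [217, 215, 220]), (473, [67, 65, 70]), (474, [70, 71, 74]), (475, [83, 83, 87]), (476, [99, 100, 104]), (477, [98, 98, 102]), (478, [97, 97, 101]), (479, [100, 99, 104]), (480, [97, 97, 103]), (481, [97, 97, 102]), (482, [90, 91, 95]), (483, [72, 73, 74]), (484, [61, 62, 64]), (485, [61, 62, 64]), (486, [77, 79, 81]), (487, [108, 93, 81]), (488, [121, 92, 62]), (489, [120, 91, 62]), (490, [121, 91, 62]), (491, [173, 127, 85])]
```

```bash
python3 -m pendant '[1,-0.25,-0.12,0,0,0,0, 1,-0.5,-0.25,0,0,0,0, 1,-0.75,-0.37,0,0,0,-0.04, 1,-1,-0.5,0,0,0,-0.081, 1,-1,-0.5,0,0,0,-0.081, 1,-1,-0.5,0,0,0,-0.081, 1,-1,-0.5,0,0,0,-0.081]' 60
python3 - <<'E'
from h import *
a=-.32735;to([.4848,.2872,.14],down(a+np.pi/2),"above tab")
s=snap("top");o=np.array([.5177,-.2588]);X=np.array([np.cos(np.deg2rad(-85.7)),np.sin(np.deg2rad(-85.7))])
for px,z in[((472.6,258),.048),((475,258),.07),((482.6,258),.07),((486.3,258),.04),((405.5,258),0),((408.6,258),.04)]:print(px,((plane(s,px,z)[0]-o)@X).round(4))
E
```

```text
clock: 0.95
tool_pos: [0.3754, 0.4295, 0.2388]
eef_rot: [0.162, 0.987, 0.001, -0.0]
contact_force: [0.2, 0.6, -0.9]
opening: 0.999
finger_force: 0.0
above tab shift [-0.996 -0.665  0.657] turn [ 0.001 -0.001  0.001]
(472.6, 258) 0.0601
(475, 258) 0.0593
(482.6, 258) 0.0782
(486.3, 258) 0.0974
(405.5, 258) -0.0991
(408.6, 258) -0.0983
```

```bash
python3 -m pendant '[1,-0.25,-0.17,0.1,0,0,0, 1,-0.5,-0.33,0.2,0,0,0, 1,-0.75,-0.5,0.4,0,0,0, 1,-0.996,-0.665,0.5,0,0,0, 1,-0.996,-0.665,0.657,0,0,0, 1,-0.996,-0.665,0.657,0,0,0, 1,-0.996,-0.665,0.657,0,0,0]'
python3 - <<'E'
from h import *
a=-.32735;to([.4848,.2872,.058],down(a+np.pi/2),"grasp tab")
c=snap("scene","sc1");p=proj(c,[.4848,.2872,.07])[0].astype(int);cv2.imwrite("pics/sc1c.png",cv2.resize(c["img"][p[1]-80:p[1]+60,p[0]-90:p[0]+90],None,fx=4,fy=4)[:,:,::-1])
E
```

```text
clock: 1.7
tool_pos: [0.4845, 0.2882, 0.1404]
eef_rot: [0.161, 0.987, 0.001, -0.001]
contact_force: [0.6, 0.4, 1.0]
opening: 1.001
finger_force: 0.0
grasp tab shift [-0.005 -0.006  0.549] turn [ 0.001 -0.001  0.002]
```

View pics/sc1c.png

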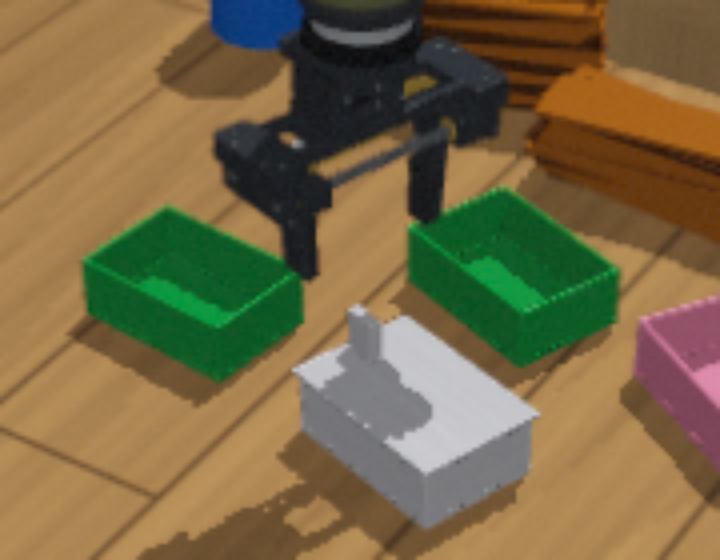

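The open fingers, at crop (300,270) and (428,215), straddle the tab at (365,335) and line up across it. Going down and closing.

```bash
python3 -m pendant '[1,0,0,0.2,0,0,0, 1,0,0,0.4,0,0,0, 1,0,0,0.5,0,0,0, 1,0,0,0.54,0,0,0, 1,0,0,0.54,0,0,0, 0,0,0,0.54,0,0,0, 0,0,0,0.54,0,0,0, 0,0,0,0.54,0,0,0, 0,0,0,0.54,0,0,0, 0,0,0,0.54,0,0,0, 0,0,0,0.54,0,0,0, 0,0,0,0.54,0,0,0]' 60
python3 - <<'E'
from h import *
st=r.get_state();C=Ro.from_quat(st["eef_rot"]);p=np.array(st["tool_pos"])
a=-.32735;u=np.array([np.cos(a),np.sin(a),0]);y=np.array([-u[1],u[0],0])
heel=np.array([.535,.2702,.048])+.067*u
for th in(.07,.14,.2):
    Q=Ro.from_rotvec(y*th)  # +rot about y lowers +x end => tab end rises
    to(heel+Q.apply(p-heel),Q*C,str(th))
E
```

```text
clock: 2.95
tool_pos: [0.4857, 0.2857, 0.0592]
eef_rot: [0.163, 0.987, 0.0, -0.0]
contact_force: [0.6, -0.1, 0.9]
opening: 0.392
finger_force: 0.0
0.07 shift [-0.007  0.    -0.055] turn [0.    0.045 0.   ]
0.14 shift [-0.018  0.    -0.11 ] turn [0.    0.089 0.   ]
0.2 shift [-0.031  0.    -0.156] turn [0.    0.127 0.   ]
```

```bash
python3 -m pendant '[0,0,0,0,0,0,0, 0,0,0,0,0,0,0, 0,0,0,0,0,0,0, 0,0,0,0,0,0,0, 0,0,0,0,0,0,0, 0,0,0,0,0,0,0, 0,0,0,0,0,0,0]'

```

```text
clock: 3.65
tool_pos: [0.4857, 0.2858, 0.0591]
eef_rot: [0.163, 0.987, 0.0, -0.0]
contact_force: [-0.8, -0.6, -1.5]
opening: 0.107
finger_force: 60.0
```

```bash
python3 -m pendant '[0,-0.004,0,-0.028,0,0.022,0, 0,-0.007,0,-0.055,0,0.045,0, 0,-0.012,0,-0.083,0,0.067,0, 0,-0.018,0,-0.11,0,0.089,0, 0,-0.025,0,-0.133,0,0.108,0, 0,-0.031,0,-0.156,0,0.127,0, 0,-0.031,0,-0.156,0,0.127,0, 0,-0.031,0,-0.156,0,0.127,0, 0,-0.031,0,-0.156,0,0.127,0]'
python3 - <<'E'
from h import *
c=snap("scene");cv2.imwrite("pics/sc2c.png",cv2.resize(c["img"][130:260,260:420],None,fx=4,fy=4)[:,:,::-1])
E
```

```text
clock: 4.55
tool_pos: [0.4897, 0.2842, 0.0824]
eef_rot: [0.162, 0.982, 0.016, -0.098]
contact_force: [-0.3, -0.2, -0.9]
opening: 0.107
finger_force: 60.0
```

View pics/sc2c.png

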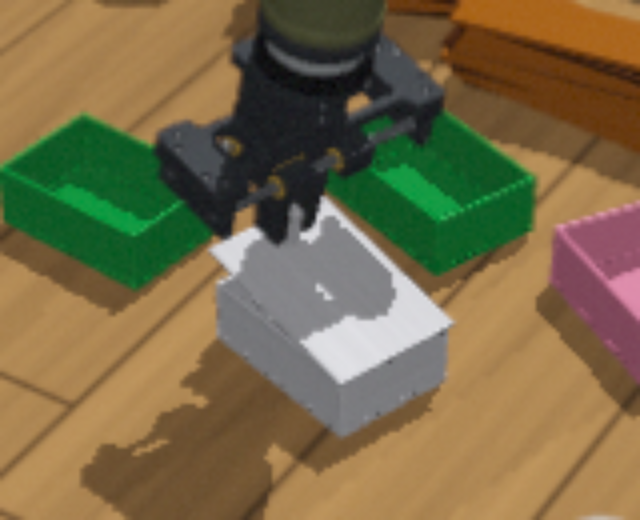

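The lid is tipped at its tab end, crop (215,250) raised and opposite edge (345,380) on the tin. Now lift.

```bash
python3 - <<'E'
from h import *
R=down(-.32735+np.pi/2)
to([.4857,.2858,.17],R,"up");to([.48,.077,.17],R,"over")
s=snap("top")
print(proj(s,[[.46,.077+.045,0],[.60,.01,0],[.60-.03,.15-.07,0],[.46,.02,0]]).round())
E
```

```text
up shift [ 0.143  0.001 -0.566] turn [-0.    -0.127  0.   ]
over shift [-0.26  -1.33  -0.647] turn [-0.    -0.127  0.   ]
[[295. 285.]
 [340. 231.]
 [313. 242.]
 [335. 286.]]
```

```bash
python3 -m pendant '[0,0.02,0,-0.1,0,0,0, 0,0.04,0,-0.2,0,0,0, 0,0.06,0,-0.3,0,-0.03,0, 0,0.08,0,-0.4,0,-0.06,0, 0,0.12,0,-0.5,0,-0.09,0, 0,0.143,0,-0.566,0,-0.127,0, 0,0.143,0,-0.566,0,-0.127,0, 0,0.143,0,-0.566,0,-0.127,0, 0,0.143,0,-0.566,0,-0.127,0]'
python3 - <<'E'
from h import *
R=down(-.32735+np.pi/2)
to([.48,.077,.17],R,"over")
s=snap("top");cv2.imwrite("pics/top2.png",s["img"][:,:,::-1])
c=snap("scene")
a=s["img"][195:325,170:330];b=c["img"][100:260,260:420]
cv2.imwrite("pics/m2.png",np.hstack([cv2.resize(a,(400,325)),cv2.resize(b,(400,325))])[:,:,::-1])
E
```

```text
clock: 5.55
tool_pos: [0.4866, 0.285, 0.1698]
eef_rot: [0.164, 0.987, -0.0, -0.0]
contact_force: [0.5, -0.1, -1.4]
opening: 0.108
finger_force: 60.0
over shift [-4.060e-01 -1.327e+00 -1.000e-03] turn [-0.    -0.    -0.001]
```

View pics/m2.png

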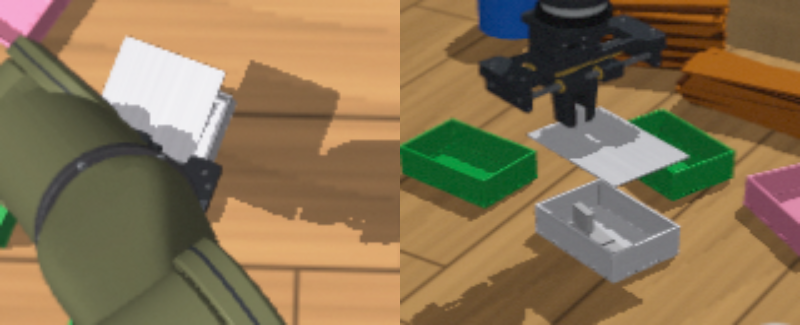

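The lid hangs level at right-panel (610,145), clear of the open tin; the gauge's grip shows at (583,215). Carry it over and lower.

```bash
python3 -m pendant '[0,-0.06,-0.1,0,0,0,0, 0,-0.1,-0.25,0,0,0,0, 0,-0.15,-0.42,0,0,0,0, 0,-0.2,-0.6,0,0,0,0, 0,-0.25,-0.78,0,0,0,0, 0,-0.3,-0.95,0,0,0,0, 0,-0.3,-1,0,0,0,0]'
python3 -m pendant '[0,-0.08,-0.2,0.1,0,0,0, 0,-0.106,-0.3,0.25,0,0,0, 0,-0.106,-0.327,0.42,0,0,0, 0,-0.106,-0.327,0.58,0,0,0, 0,-0.106,-0.327,0.74,0,0,0, 0,-0.106,-0.327,0.86,0,0,0, 0,-0.106,-0.327,0.93,0,0,0, 0,-0.106,-0.327,0.97,0,0,0, 0,-0.106,-0.327,0.99,0,0,0, 0,-0.106,-0.327,0.99,0,0,0]'
```

```text
clock: 6.35
tool_pos: [0.4805, 0.1247, 0.1693]
eef_rot: [0.166, 0.986, -0.002, -0.001]
contact_force: [0.5, 0.6, -1.0]
opening: 0.106
finger_force: 60.0
clock: 7.35
tool_pos: [0.48, 0.0778, 0.0216]
eef_rot: [0.163, 0.987, 0.0, 0.0]
contact_force: [0.0, -0.6, -1.3]
opening: 0.107
finger_force: 60.0
```

```bash
python3 -m pendant '[0,0,0,0.015,0,0,0, 0,0,0,0.03,0,0,0, 0,0,0,0.036,0,0,0, 0,0,0,0.036,0,0,0]'
python3 -m pendant '[0.4,0,0,0,0,0,0, 0.4,0,0,0,0,0,0, 0.4,0,0,0,0,0,0, 0.4,0,0,0,0,0,0, 0.4,0,0,0,0,0,0, 0.4,0,0,0,0,0,0, 0.4,0,0,0,0,0,0]'
python3 -m pendant '[0.4,0,0,-0.2,0,0,0, 0.4,0,0,-0.5,0,0,0, 0.4,0,0,-0.8,0,0,0, 0.4,0,0,-1,0,0,0, 0.4,0,0,-1,0,0,0, 0.4,0.3,0,-1,0,0,0, 0.4,0.6,0,-1,0,0,0, 0.4,0.9,0,-1,0,0,0, 0.4,0.9,0,-1,0,0,0]'
python3 - <<'E'
from h import *
s=snap("top","top3");c=snap("scene","sc3")
a=s["img"][205:295,190:280];b=c["img"][120:300,230:410]
cv2.imwrite("pics/m3.png",np.hstack([cv2.resize(a,(400,400),interpolation=cv2.INTER_CUBIC),cv2.resize(b,(400,400))])[:,:,::-1])
E
```

```text
clock: 7.75
tool_pos: [0.4799, 0.0775, 0.0162]
eef_rot: [0.163, 0.987, 0.0, 0.0]
contact_force: [-0.1, 0.6, -1.1]
opening: 0.109
finger_force: 60.0
clock: 8.45
tool_pos: [0.4798, 0.0775, 0.0161]
eef_rot: [0.163, 0.987, 0.0, -0.0]
contact_force: [-0.0, 0.3, -0.3]
opening: 0.404
finger_force: 0.0
clock: 9.35
tool_pos: [0.3451, 0.1212, 0.1656]
eef_rot: [0.159, 0.987, -0.002, -0.003]
contact_force: [-0.4, 0.0, 0.7]
opening: 0.399
finger_force: 0.0
```

View pics/m3.png

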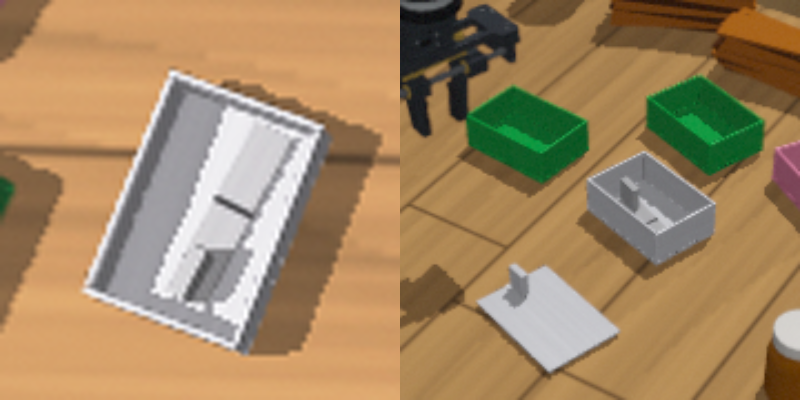

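The lid lies flat on the bench, right panel (548,318). The gauge is in the tin with its grip at the tab end, left panel (195,275), its line at (235,207) and its nose towards +x.

```bash
python3 - <<'E'
from h import *
s=snap("top");c=snap("scene")
def blob(s,x0,x1,y0,y1,thr):
    g=s["img"][y0:y1,x0:x1].astype(float).mean(2);bg=np.median(g);print("median",bg,"min",g.min())
    ys,xs=np.nonzero(g<thr);return np.c_[xs+x0,ys+y0].astype(float)
p=blob(s,236,250,246,256,120)
w=plane(s,p,.009);m=w.mean(0);v=np.linalg.svd(w-m)[2][0];print("top mark",len(p),p.mean(0),m,"perp yaw",np.rad2deg(np.arctan2(-v[0],v[1])), (w-m)@v)
g=s["img"].astype(int).mean(2).astype(int);print("top");print(g[246:276,226:254])
g=c["img"].astype(int).mean(2).astype(int);print("scene");print(g[198:224,328:350])
E
```

```text
median 212.0 min 69.0
top mark 12 [242.33333333 251.16666667] [0.54088495 0.25834064] perp yaw 154.49659521082384 [-0.01018316 -0.0089679  -0.00670068 -0.00443369 -0.00322053 -0.00095443
  0.00131146  0.00252252  0.00478753  0.00705233  0.00826131  0.01052525]
top
[[159 158 159 158 160 157 156 156 236 238 238 240 238 234 212 213 214 212
  210 211 213 212 211 209 169 170 236 236]
 [160 158 159 159 159 156 155 155 238 237 239 239 238 220 212 213 213 210
  211 211 214 213 208 180 144 170 237 237]
 [159 158 159 160 156 155 156 158 238 238 240 238 234 212 214 214 210 210
  212 213 213 211 208 139 168 236 236 237]
 [160 157 159 159 156 155 155 237 238 239 240 238 120 107 179 212 209 211
  211 214 213 210 179 144 170 237 236 236]
 [158 159 160 158 155 156 157 238 237 240 239 234 170  96  69 109 176 211
  213 213 210 208 142 168 236 237 237 237]
 [160 160 160 158 155 156 158 237 239 240 238 219 214 210 168  92  69 109
  179 212 209 181 153 237 237 236 237 238]
 [160 158 159 158 156 156 237 238 240 239 233 213 214 212 210 209 168  94
   69 111 174 140 168 237 236 236 237 234]
 [160 161 158 15
[... 4400 characters left out ...]
4 172 173 174 175 180 197 202
  201 200 153 129]
 [118 118 116 117 117 117 119 177 186 178 174 172 173 173 175 175 176 193
  202 201 201 152]
 [117 117 119 116 116 117 114 113 163 187 182 177 174 172 170 169 129 100
  193 201 201 201]
 [118 115 118 117 116 118 116 115 111 138 194 183 173 168 127  87 120 145
  177 199 202 201]
 [117 116 118 117 115 118 118 116 115 115 124 183 166 104 121 167 175 174
  175 180 197 203]
 [117 117 117 115 117 116 115 118 117 111 118 118 174 185 180 173 174 174
  174 176 181 197]
 [118 118 116 116 118 117 118 117 117 115 116 115 114 160 193 177 175 175
  175 175 183 186]
 [124 117 117 116 118 116 118 118 116 117 115 114 115 114 133 195 188 174
  181 182 218 202]]
```

```bash
python3 - <<'E'
from h import *
s=snap("top");c=snap("scene");g=s["img"].astype(float).mean(2)
def fit(pts,z,n):
    w=plane(s,pts,z);m=w.mean(0);v=np.linalg.svd(w-m)[2][0];v*=np.sign(v[0]);print(n,"yaw",np.rad2deg(np.arctan2(v[1],v[0])).round(1),m.round(4));return m,v
L=[];
for y in range(246,264):
    x=226+np.nonzero((g[y,226:244]>232))[0].max();L.append([x+.6,y])
mL,vL=fit(L,.009,"left edge")
G=[]
for y in range(262,271):
    r0=g[y,230:240];i=np.nonzero(r0<150)[0].min();f=(r0[i]-88)/(212-88);G.append([230+i-.5+np.clip(f,0,1),y])
mG,vG=fit(G,.039,"grip top right edge")
m=np.array([.5409,.2583])
for d in(-25.5,-27):
    u=np.array([np.cos(np.deg2rad(d)),np.sin(np.deg2rad(d))]);n=np.array([-u[1],u[0]])
    gc=m-.045*u;print(d,"grip",gc,"left off",(mL-m)@n,"gripedge along",(mG-gc)@u,"lateral",(mG-gc)@n)
    print("scene px of grip top corners",proj(c,[[*(gc+a*u+b*n),.039] for a,b in((.015,.005),(.015,-.005),(-.015,-.005),(-.015,.005))]).round(1).tolist(),"mark",proj(c,[*m,.009]))
    to([*gc,.08],down(np.deg2rad(d)+np.pi/2),"over")
E
```

```text
left edge yaw -25.8 [0.5319 0.277 ]
grip top right edge yaw -25.8 [0.4995 0.274 ]
-25.5 grip [0.50028366 0.277673  ] left off 0.01300383515795395 gripedge along 0.0009171548715334099 lateral -0.0036340143937611475
scene px of grip top corners [[337.4, 202.9], [334.2, 204.2], [328.3, 198.3], [331.4, 197.1]] mark [[341.75890332 218.1592404 ]]
over shift [-0.587  1.307  0.574] turn [0.001 0.    0.073]
-27 grip [0.50080471 0.27872957] left off 0.01257467019749596 gripedge along 0.001027388368500864 lateral -0.004786723465981788
scene px of grip top corners [[337.6, 202.9], [334.4, 204.1], [328.8, 198.1], [332.0, 197.0]] mark [[341.75890332 218.1592404 ]]
over shift [-0.588  1.315  0.574] turn [0.001 0.    0.09 ]
```

```bash
python3 -m pendant '[0.3,-0.1,0.25,0,0,0,0.02, 0.3,-0.2,0.5,0,0,0,0.04, 0.3,-0.4,0.75,0,0,0,0.077, 0.3,-0.5,0.95,0,0,0,0.077, 0.3,-0.5,0.95,0,0,0,0.077]'
python3 - <<'E'
from h import *
to([.5005,.278,.10],down(np.deg2rad(-25.8)+np.pi/2),"over")
E
```

```text
clock: 10.15
tool_pos: [0.4737, 0.2354, 0.1662]
eef_rot: [0.223, 0.975, 0.003, 0.002]
contact_force: [-0.0, 0.3, -0.7]
opening: 0.301
finger_force: 0.0
over shift [-0.036  0.33   0.444] turn [0.005 0.001 0.   ]
```

```bash
python3 -m pendant '[0.3,-0.036,0.2,0,0.005,0,0, 0.3,-0.036,0.33,0.2,0.005,0,0, 0.3,-0.036,0.33,0.444,0.005,0,0, 0.3,-0.036,0.33,0.444,0.005,0,0, 0.3,-0.036,0.33,0.444,0.005,0,0]'
python3 - <<'E'
from h import *
to([.5005,.278,.017],down(np.deg2rad(-25.8)+np.pi/2),"grasp")
E
```

```text
clock: 10.65
tool_pos: [0.4947, 0.2723, 0.0993]
eef_rot: [0.223, 0.975, -0.005, -0.002]
contact_force: [0.5, 0.0, 0.4]
opening: 0.3
finger_force: 0.0
grasp shift [-0.018  0.057  0.548] turn [-0.007 -0.001  0.   ]
```

```bash
python3 -m pendant '[0.3,0,0,0,0,0,0, 0.3,0,0,0,0,0,0, 0.3,0,0,0,0,0,0]'
python3 - <<'E'
from h import *
to([.5005,.278,.017],down(np.deg2rad(-25.8)+np.pi/2),"grasp")
E
```

```text
clock: 10.95
tool_pos: [0.4958, 0.2741, 0.1009]
eef_rot: [0.223, 0.975, -0.003, -0.0]
contact_force: [0.3, 0.3, 0.1]
opening: 0.301
finger_force: 0.0
grasp shift [-0.016  0.041  0.559] turn [-0.004  0.001  0.001]
```

```bash
python3 -m pendant '[0.3,-0.016,0.041,0.1,-0.004,0,0, 0.3,-0.016,0.041,0.25,-0.004,0,0, 0.3,-0.016,0.041,0.4,-0.004,0,0, 0.3,-0.016,0.041,0.5,-0.004,0,0, 0.3,-0.016,0.041,0.55,-0.004,0,0, 0.3,-0.016,0.041,0.559,-0.004,0,0, 0.3,-0.016,0.041,0.559,-0.004,0,0, 0.3,-0.016,0.041,0.559,-0.004,0,0]' 40
python3 -m pendant '[0,0,0,0,0,0,0, 0,0,0,0,0,0,0, 0,0,0,0,0,0,0, 0,0,0,0,0,0,0, 0,0,0,0,0,0,0, 0,0,0,0,0,0,0, 0,0,0,0,0,0,0, 0,0,0,0,0,0,0, 0,0,0,0,0,0,0]' 40
```

```text
clock: 11.75
tool_pos: [0.5002, 0.2783, 0.0164]
eef_rot: [0.222, 0.975, -0.0, 0.0]
contact_force: [-0.5, 0.5, 1.0]
opening: 0.301
finger_force: 0.0
clock: 12.65
tool_pos: [0.5001, 0.2782, 0.0162]
eef_rot: [0.222, 0.975, -0.0, 0.0]
contact_force: [-0.3, 0.1, 6.1]
opening: 0.112
finger_force: 40.0
```

```bash
python3 -m pendant '[0,0,0,-0.1,0,0,0, 0,0,0,-0.25,0,0,0, 0,0,0,-0.45,0,0,0, 0,0,0,-0.65,0,0,0, 0,0,0,-0.85,0,0,0, 0,0,0,-0.95,0,0,0, 0,0,0,-0.95,0,0,0, 0,0,0,-0.95,0,0,0, 0,0,0,-0.95,0,0,0]'
python3 - <<'E'
from h import *
print(np.round(r.get_state()["q"],2))
d=np.deg2rad(-85.7);u=np.array([np.cos(d),np.sin(d)]);gap=np.array([.5181,-.3189]);gc=gap-.1*u;g=gc-.04*u;print("gauge",gc,"grip",g)
to([*g,.159],down(d+np.pi/2),"over")
c=snap("scene")
cv2.imwrite("pics/m4.png",cv2.resize(c["img"][110:260,250:430],None,fx=3,fy=3)[:,:,::-1])
E
```

```text
clock: 13.55
tool_pos: [0.499, 0.2774, 0.1571]
eef_rot: [0.222, 0.975, -0.002, -0.001]
contact_force: [0.5, 0.4, -1.5]
opening: 0.111
finger_force: 40.0
[-0.44  0.74 -0.26  1.8   0.29  0.64  0.26]
gauge [ 0.51060213 -0.21918149] grip [ 0.50760298 -0.17929408]
over shift [-1.372 -2.719 -0.004] turn [-0.003  0.001  0.667]
```

View pics/m4.png

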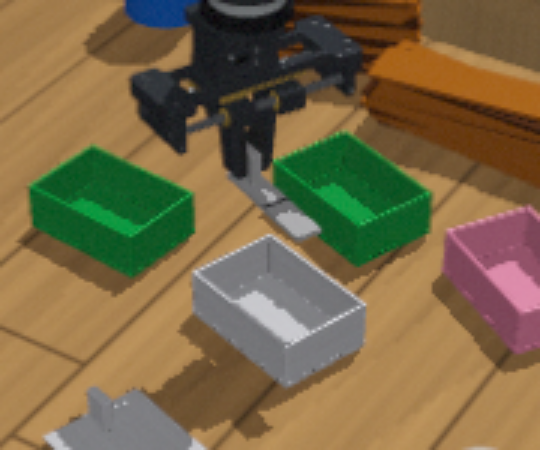

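The gauge hangs level from the gripper, crop (270,200), and the tin is empty. Carry it to the splitter, turning on the way.

```bash
python3 -m pendant '[0,-0.08,-0.16,0,0,0,0, 0,-0.17,-0.35,0,0,0,0, 0,-0.27,-0.55,0,0,0,0, 0,-0.37,-0.75,0,0,0,0, 0,-0.46,-0.92,0,0,0,0, 0,-0.46,-0.92,0,0,0,0.05, 0,-0.46,-0.92,0,0,0,0.13, 0,-0.46,-0.92,0,0,0,0.22, 0,-0.46,-0.92,0,0,0,0.3, 0,-0.46,-0.92,0,0,0,0.3, 0,-0.46,-0.92,0,0,0,0.3]'
python3 - <<'E'
from h import *
d=np.deg2rad(-85.7);to([.5076,-.1793,.159],down(d+np.pi/2),"over")
E
```

```text
clock: 14.7
tool_pos: [0.5017, 0.1239, 0.1578]
eef_rot: [0.442, 0.897, -0.001, -0.0]
contact_force: [-0.0, -0.1, -1.0]
opening: 0.111
finger_force: 40.0
over shift [-1.627 -1.199 -0.004] turn [-0.002  0.001  0.369]
```

```bash
python3 -m pendant '[0,-0.16,-0.12,0,0,0,0, 0,-0.33,-0.25,0,0,0,0.06, 0,-0.55,-0.41,0,0,0,0.14, 0,-0.77,-0.57,0,0,0,0.22, 0,-0.95,-0.7,0,0,0,0.3, 0,-0.97,-0.72,0,0,0,0.369, 0,-0.97,-0.72,0,0,0,0.369, 0,-0.97,-0.72,0,0,0,0.369, 0,-0.97,-0.72,0,0,0,0.369]'
python3 - <<'E'
from h import *
d=np.deg2rad(-85.7);to([.5076,-.1793,.1],down(d+np.pi/2),"over")
E
```

```text
clock: 15.6
tool_pos: [0.5044, -0.0558, 0.1584]
eef_rot: [0.68, 0.734, -0.0, -0.0]
contact_force: [0.2, -0.2, -2.1]
opening: 0.11
finger_force: 40.0
over shift [-0.822 -0.041  0.39 ] turn [-0.001  0.     0.001]
```

```bash
python3 -m pendant '[0,-0.1,0,0,0,0,0, 0,-0.3,-0.02,0,0,0,0, 0,-0.5,-0.041,0,0,0,0, 0,-0.7,-0.041,0.08,0,0,0, 0,-0.8,-0.041,0.2,0,0,0, 0,-0.822,-0.041,0.32,0,0,0, 0,-0.822,-0.041,0.39,0,0,0, 0,-0.822,-0.041,0.39,0,0,0, 0,-0.822,-0.041,0.39,0,0,0, 0,-0.822,-0.041,0.39,0,0,0]'
python3 - <<'E'
from h import *
d=np.deg2rad(-85.7);to([.5076,-.1793,.053],down(d+np.pi/2),"place")
s=snap("top");c=snap("scene")
cv2.imwrite("pics/m5.png",np.hstack([cv2.resize(s["img"][215:305,395:500],(400,343)),cv2.resize(c["img"][265:385,140:280],(400,343))])[:,:,::-1])
E
```

```text
clock: 16.6
tool_pos: [0.5077, -0.1801, 0.101]
eef_rot: [0.681, 0.733, -0.0, 0.001]
contact_force: [0.3, 0.3, -0.7]
opening: 0.109
finger_force: 40.0
place shift [ 0.006 -0.001  0.32 ] turn [ 0.     0.001 -0.001]
```

View pics/m5.png

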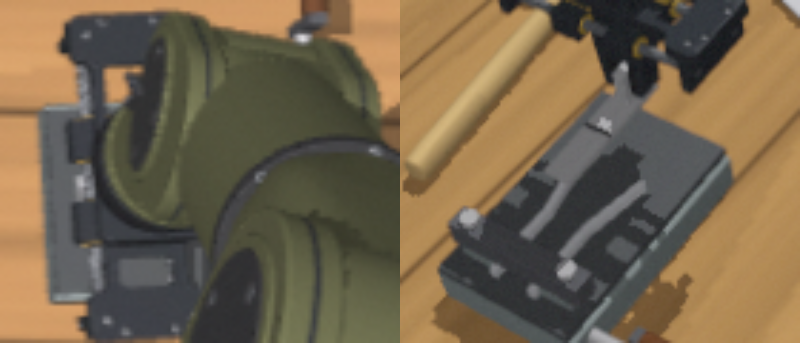

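The gauge is in line above the bed, right panel blade from (625,90) towards the guides; the top view is covered by the arm. Lower and release.

```bash
python3 -m pendant '[0,0.006,0,0.06,0,0,0, 0,0.006,0,0.14,0,0,0, 0,0.006,0,0.22,0,0,0, 0,0.006,0,0.28,0,0,0, 0,0.006,0,0.31,0,0,0, 0,0.006,0,0.321,0,0,0, 0,0.006,0,0.321,0,0,0, 0,0.006,0,0.321,0,0,0]'
python3 -m pendant '[0,0,0,0.003,0,0,0, 0,0,0,0.003,0,0,0, 0.3,0,0,0.003,0,0,0, 0.3,0,0,0.003,0,0,0, 0.3,0,0,0.003,0,0,0, 0.3,0,0,0.003,0,0,0, 0.3,0,0,0.003,0,0,0, 0.3,0,0,0.003,0,0,0]'
python3 -m pendant '[0.3,0,0,-0.2,0,0,0, 0.3,0,0,-0.5,0,0,0, 0.3,0.3,0,-0.8,0,0,0, 0.3,0.6,0,-0.8,0,0,0, 0.3,1,0,-0.8,0,0,0, 0.3,1,0,-0.8,0,0,0, 0.3,1,0,-0.8,0,0,0, 0.3,1,0,-0.8,0,0,0, 0.3,1,0,-0.8,0,0,0]'
python3 - <<'E'
from h import *
s=snap("top","top6");c=snap("scene","sc6")
cv2.imwrite("pics/m6.png",np.hstack([cv2.resize(s["img"][225:305,395:500],(450,343),interpolation=cv2.INTER_CUBIC),cv2.resize(c["img"][265:385,140:280],(350,343))])[:,:,::-1])
E
```

```text
clock: 17.5
tool_pos: [0.5062, -0.1798, 0.0522]
eef_rot: [0.681, 0.732, -0.001, -0.0]
contact_force: [-2.3, 0.8, 3.6]
opening: 0.113
finger_force: 40.0
clock: 18.3
tool_pos: [0.507, -0.18, 0.0516]
eef_rot: [0.681, 0.732, -0.001, 0.0]
contact_force: [-0.1, -0.8, 1.0]
opening: 0.3
finger_force: 0.0
clock: 19.2
tool_pos: [0.4963, -0.0325, 0.1713]
eef_rot: [0.683, 0.731, -0.001, 0.001]
contact_force: [-0.5, -1.2, 0.3]
opening: 0.304
finger_force: 0.0
```

View pics/m6.png

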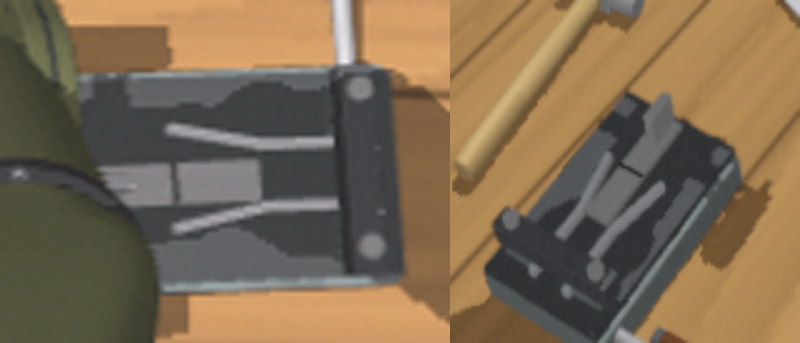

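The gauge lies on the bed with its nose at left panel (262,180) and line at (175,183), slightly nearer the lower guide. Measure the offset before sliding it in.

```bash
python3 - <<'E'
from h import *
s=snap("top");g=s["img"].astype(float).mean(2)
np.set_printoptions(linewidth=250)
print(g[252:284:1,[426,430,440,445,450,454,466,468]].astype(int))
print("row267",g[266:269,430:462].astype(int))
E
```

```text
[[ 67  67  65  65  66  65  66  66]
 [ 67  67  66  67  67  66  67  66]
 [ 67  67  98  67  66  66  66  66]
 [ 68  68 158 120  67  66  65  64]
 [ 66  67 158 159 137  71  72  71]
 [ 66  66 102 156 161 160 159 159]
 [ 66  66  67  85 147 160 158 158]
 [ 67  67  67  67  76 129 121 119]
 [ 67  67  67  67  67  67  66  64]
 [ 66  66  66  68  70  69  66  67]
 [ 66  67  84 100 114 116  66  66]
 [ 99 115 133 134 133 134  66  67]
 [134 135 134 134 134 134  64  65]
 [133 134 135 134 133 133  65  66]
 [132 133 131 132 133 132  66  64]
 [131 133 134 133 132 131  66  65]
 [150 133 133 133 134 132  66  65]
 [125 135 135 134 133 131  65  66]
 [134 134 132 133 131 130  74  73]
 [133 133 131 130 128 130 119 120]
 [132 132 104  89  77 119 159 159]
 [ 86  72  66  68 117 161 150 152]
 [ 64  68  66  96 161 156  75  74]
 [ 59  67  79 161 154  82  66  65]
 [ 52  66 154 156  84  67  65  65]
 [ 49  66 157 111  73  68  65  65]
 [ 54  66 117  70  99  68  66  67]
 [ 56  70  66 100  98  75  66  65]
 [ 58  68  73 100  99  99  67  67]
 [ 58  68 100 100  98  98  65  65]
 [ 62  92 100 100  99  99  65  67]
 [ 63  69  99  99  99 100  67  65]]
row267 [[133 132 132 132 118  76 110 131 132 132 131 131 132 132 132 132 131 132 131 132 133 132 132 133 132 117  72  67  66  67  66  66]
 [133 132 133 132 132  92  91 125 133 133 134 133 133 132 133 133 132 131 131 131 132 132 132 132 131 118  74  66  65  66  67  66]
 [133 133 133 133 133  91  91 126 134 134 133 133 133 131 132 133 133 133 133 133 134 134 134 134 132 120  74  65  66  66  65  65]]
```

```bash
python3 - <<'E'
from h import *
s=snap("top");d=np.deg2rad(-85.8);X=np.array([np.cos(d),np.sin(d)]);Y=np.array([-X[1],X[0]]);gap=np.array([.5181,-.3189])
f=lambda px,z:(lambda w:np.round([w@X*1000,w@Y*1000],1))(plane(s,px,z)[0]-gap)
print("guide up/low/mid",f((467,257.8),.048),f((467,272.14),.048))
for p in((450,266.7),(430,267.65),(454,266.6)):print("blade",f(p,.045))
print("mark",f((435.6,267.7),.045),"nose",f((455.6,266.7),.045))
print("bar front bottom",f((472.6,258),.048),"top edge",f((475,258),.07))
gc=gap-.14*X;to([*gc,.10],down(d+np.pi/2))
E
```

```text
guide up/low/mid [-13.9  17.3] [-17.  -18.3]
blade [-57.6  -2.5]
blade [-107.8   -2.4]
blade [-47.6  -2.7]
mark [-93.8  -3.2] nose [-43.6  -3.2]
bar front bottom [ 0.1 16.1] top edge [-0.7 13.6]
 shift [-0.987  0.009  0.477] turn [-0.001  0.001 -0.003]
```

```bash
python3 -m pendant '[0.3,-0.2,0,0,0,0,0, 0.3,-0.45,0,0,0,0,0, 0.3,-0.75,0.005,0,0,0,0, 0.3,-0.99,0.005,0.15,0,0,0, 0.3,-0.99,0.005,0.4,0,0,0, 0.3,-0.99,0.005,0.47,0,0,0, 0.3,-0.99,0.005,0.47,0,0,0, 0.3,-0.99,0.005,0.47,0,0,0, 0.3,-0.99,0.005,0.47,0,0,0]'
python3 - <<'E'
from h import *
to([.507,-.180,.0525],down(np.deg2rad(4.2)))
E
```

```text
clock: 20.3
tool_pos: [0.5086, -0.1776, 0.1025]
eef_rot: [0.681, 0.732, -0.0, 0.001]
contact_force: [0.4, 0.3, 0.0]
opening: 0.3
finger_force: 0.0
 shift [-0.014 -0.013  0.333] turn [ 0.001  0.001 -0.   ]
```

```bash
python3 -m pendant '[0.3,-0.014,-0.013,0.08,0,0,0, 0.3,-0.014,-0.013,0.2,0,0,0, 0.3,-0.014,-0.013,0.29,0,0,0, 0.3,-0.014,-0.013,0.333,0,0,0, 0.3,-0.014,-0.013,0.333,0,0,0, 0.3,-0.014,-0.013,0.333,0,0,0]' 15
python3 -m pendant '[0,0,0,0,0,0,0, 0,0,0,0,0,0,0, 0,0,0,0,0,0,0, 0,0,0,0,0,0,0, 0,0,0,0,0,0,0, 0,0,0,0,0,0,0, 0,0,0,0,0,0,0, 0,0,0,0,0,0,0, 0,0,0,0,0,0,0]' 15
python3 - <<'E'
from h import *
st=r.get_state();print(np.round(st["moment"],2));d=np.deg2rad(-85.8);X=np.array([np.cos(d),np.sin(d)]);Y=np.array([-X[1],X[0]])
p=np.array(st["tool_pos"]);w=p[:2]+.0933*X+.002*Y;to([*w,p[2]],down(np.deg2rad(4.2)))
E
```

```text
clock: 20.9
tool_pos: [0.5059, -0.1807, 0.0513]
eef_rot: [0.681, 0.732, -0.001, 0.0]
contact_force: [-0.4, -1.1, -1.2]
opening: 0.301
finger_force: 0.0
clock: 21.8
tool_pos: [0.5061, -0.1808, 0.0517]
eef_rot: [0.681, 0.732, -0.001, 0.001]
contact_force: [0.4, 0.3, 5.6]
opening: 0.113
finger_force: 15.0
[-0.04  0.14 -0.01]
 shift [-0.622  0.014  0.001] turn [ 0.     0.001 -0.001]
```

```bash
python3 -m pendant '[0,-0.01,0.009,0,0,0,0, 0,-0.03,0.018,0,0,0,0, 0,-0.07,0.018,0,0,0,0, 0,-0.12,0.018,0,0,0,0, 0,-0.17,0.018,0,0,0,0, 0,-0.22,0.018,0,0,0,0, 0,-0.27,0.018,0,0,0,0, 0,-0.32,0.018,0,0,0,0, 0,-0.37,0.018,0,0,0,0, 0,-0.42,0.018,0,0,0,0, 0,-0.42,0.018,0,0,0,0, 0,-0.42,0.018,0,0,0,0]' 15
python3 - <<'E'
from h import *
d=np.deg2rad(-85.8);X=np.array([np.cos(d),np.sin(d)]);Y=np.array([-X[1],X[0]])
w=np.array([.5061,-.1808])+.0933*X+.0026*Y;to([*w,.0517],down(np.deg2rad(4.2)))
E
```

```text
clock: 23.0
tool_pos: [0.5134, -0.2433, 0.0517]
eef_rot: [0.681, 0.732, -0.0, 0.001]
contact_force: [-0.1, 1.0, 6.2]
opening: 0.116
finger_force: 15.0
 shift [-0.203 -0.     0.   ] turn [ 0.     0.001 -0.001]
```

Force is small and the slide is straight, so I'll finish it, then release and back off.

```bash
python3 -m pendant '[0,-0.05,0,0,0,0,0, 0,-0.1,0,0,0,0,0, 0,-0.15,0,0,0,0,0, 0,-0.18,0,0,0,0,0, 0,-0.203,0,0,0,0,0, 0,-0.203,0,0,0,0,0, 0,-0.203,0,0,0,0,0, 0,-0.203,0,0,0,0,0]' 15
python3 -m pendant '[0.3,0,0,0,0,0,0, 0.3,0,0,0,0,0,0, 0.3,0,0,0,0,0,0, 0.3,0,0,0,0,0,0, 0.3,0,0,0,0,0,0, 0.3,0,0,0,0,0,0]'
python3 -m pendant '[0.3,0,0,-0.2,0,0,0, 0.3,0,0,-0.5,0,0,0, 0.3,0,0,-0.9,0,0,0, 0.3,0.3,0,-0.9,0,0,0, 0.3,0.6,0,-0.9,0,0,0, 0.3,1,0,-0.9,0,0,0, 0.3,1,0,-0.9,0,0,0, 0.3,1,0,-0.9,0,0,0]'
python3 -m pendant '[0.3,0.3,0,0,0,0,0, 0.3,0.6,0,0,0,0,0, 0.3,1,0,0,0,0,0, 0.3,1,0,0,0,0,0, 0.3,1,0,0,0,0,0]'
python3 - <<'E'
from h import *
s=snap("top","top7");c=snap("scene","sc7");g=s["img"].astype(float).mean(2)
np.set_printoptions(linewidth=250)
print(g[252:280,446:480].astype(int))
E
```

```text
clock: 23.8
tool_pos: [0.5155, -0.2723, 0.0517]
eef_rot: [0.681, 0.732, -0.0, -0.0]
contact_force: [-0.4, 2.7, 5.9]
opening: 0.109
finger_force: 15.0
clock: 24.4
tool_pos: [0.5151, -0.2738, 0.0513]
eef_rot: [0.681, 0.732, -0.001, 0.0]
contact_force: [0.2, 0.0, -0.7]
opening: 0.298
finger_force: 0.0
clock: 25.2
tool_pos: [0.5046, -0.1214, 0.1863]
eef_rot: [0.68, 0.734, -0.0, -0.0]
contact_force: [-0.4, -0.7, 0.3]
opening: 0.301
finger_force: 0.0
clock: 25.7
tool_pos: [0.4943, 0.0262, 0.1859]
eef_rot: [0.681, 0.733, -0.001, 0.0]
contact_force: [-0.4, 0.3, -0.3]
opening: 0.303
finger_force: 0.0
[[ 66  66  67  66  67  66  67  67  65  68  65  67  67  66  68  66  66  67  66  66  66  65  66  66  67  66  58  48  55  71  70  79 106 107]
 [ 68  66  67  67  66  66  65  66  65  67  67  67  66  67  66  67  67  66  65  67  67  65  65  68  67  67  58  47  52  69  69  69  82 104]
 [ 66  68  66  65  67  66  67  67  65  66  65  65  65  65  66  66  67  65  67  66  67  66  67  66  65  70  70  50  54  67  70  67  83 106]
 [ 97  92  74  67  67  66  66  67  67  67  65  65  67  67  66  67  68  65  65  65  6
[... 2691 characters left out ...]
 69]
 [161 160 158 158 157 155 119 112  81  68  68  67  68  67  68  69  68  66  66  66  68  67  67  67  66  65  66  68  61  49  54  72  70  71]
 [156 146 118 111  84  68  67  68  66  68  69  67  67  66  66  66  66  66  65  67  67  67  66  66  68  66  66  69  63  47  54  71  69  70]
 [ 80  68  66  68  67  68  68  68  67  67  68  68  67  68  66  67  65  67  66  66  67  67  66  67  68  65  68  67  62  48  57  72  70  70]
 [ 67  68  67  66  66  67  68  68  67  67  68  68  68  67  68  68  66  66  67  67  66  67  66  68  67  67  67  65  56  49  56  69  71  69]
 [ 68  69  66  68  67  66  68  67  68  69  67  68  67  69  67  67  66  67  67  66  68  67  66  66  67  67  66  67  58  50  55  69  70  75]]
```

```bash
python3 - <<'E'
from h import *
s=snap("top");c=snap("scene");d=np.deg2rad(-85.8);X=np.array([np.cos(d),np.sin(d)]);Y=np.array([-X[1],X[0]]);gap=np.array([.5181,-.3189])
f=lambda s,px,z:(lambda w:np.round([w@X*1000,w@Y*1000],1))(plane(s,px,z)[0]-gap)
print("line",f(s,(472,265),.045),"blade end/bar",f(s,(473.4,265),.045),"bar face@gap underside z.048",f(s,(473.5,265),.048))
for p in((458,0),(468,0)):
    pass
print("edges col468",f(s,(468,260.1),.045),f(s,(468,270.1),.045),"col456",f(s,(456,260.6),.045),f(s,(456,270.6),.045))
print("guides",f(s,(467,257.8),.048),f(s,(467,272.14),.048))
M=lambda x,y,z:[*(gap+x*X+y*Y),z]
q=proj(c,[M(0,0,.045),M(0,.012,.045),M(0,-.012,.045),M(0,0,.048),M(0,0,.07)]);print(q.round(1).tolist())
x,y=q[0].astype(int);g=c["img"].astype(int).mean(2).astype(int)
np.set_printoptions(linewidth=250);print(x-14,y-14);print(g[y-14:y+14,x-14:x+16])
E
```

```text
line [-2.  -0.9] blade end/bar [ 1.5 -1.1] bar face@gap underside z.048 [ 0.8 -1.4]
edges col468 [-11.   11.7] [-13.2 -13.1] col456 [-41.3  11.9] [-43.4 -12.9]
guides [-13.9  17.3] [-17.  -18.3]
[[186.3, 353.5], [190.8, 355.8], [181.8, 351.2], [186.0, 352.6], [184.0, 346.2]]
172 339
[[ 51  48  50  49  49  53  50  51  50  49  49  53  49  49  49  49  82 119 127 124 117 109 106 109 105  97  97  96  97  96]
 [ 49  49  47  48  49  47  49  50  51  49  50  52  50  50  48  86 119 128 122 117 112 107 109 109 106  97  98  96  96  99]
 [ 46  50  52  50  49  48  47  47  52  51  49  49  48  47  73 118 126 126 117 115 112 105 109 109 106  96  98  96  94 100]
 [ 53  47  47  54  49  53  49  51  52  48  51  48  50  75 110 127 125 117 115 112 109 108 109 109 107 103  98  99  99 103]
 [ 52  53  55  48  50  48  49  46  52  51  51  52  72 112 128 126 118 113 114 112 108 110 110 116 106 105  97 100 102 108]
 [ 57  53  55  56  54  47  46  54  50  48  51  74 112 124 126 118 114 115 109 109 108 108 109 120 107 107  98 108 109 108]
 [ 52  56  52  58  54  55  49  47  48  48  74 111 128 127 121 113 115 112 110 
[... 1928 characters left out ...]
 72  58  55  54  55  52  55  51  57  70  85  90  92  62 126 158 159 147 147 109  96]
 [ 49  71 102 108 108 109 111 109 108 104  89  70  60  56  54  53  52  54  52  56  71  87  62  78 111 117 116 113  84  92]
 [ 48  78 110 109 107 109 107 108 106 109 108 107  92  73  61  55  54  55  53  54  55  58  61  53  69  83  85  71  90  92]
 [ 76 100 107 110 110 107 106 108 107 108 111 111 110 108  97  79  57  51  54  54  52  56  50  56  59  56  92  92  92  90]
 [100 109 108 109 109 109 106 107 112 109 109 109 111 122 128 120  88  60  54  54  56  53  52  50  50  59  81  92  90  91]
 [108 107 110 109 108 107 108 110 110 110 109 106 113 128 128 122 103  85  72  61  57  53  53  54  54  51  51  63  85  89]]
```

The line is about 2 mm short of the bar face. That is within tolerance but with little margin, so I'll regrip and nudge it 1.8 mm.

```bash
python3 -m pendant '[0.3,-0.3,0,0,0,0,0, 0.3,-0.6,0,0,0,0,0, 0.3,-1,0,0,0,0,0, 0.3,-1,0,0,0,0,0, 0.3,-1,0,0,0,0,0, 0.3,-1,0,0,0,0,0, 0.3,-1,0,0,0,0,0]'
python3 -m pendant '[0.3,-0.3,0,0,0,0,0, 0.3,-0.6,0,0,0,0,0, 0.3,-1,0,0,0,0,0, 0.3,-1,0,0,0,0,0, 0.3,-1,0,0.3,0,0,0, 0.3,-1,0,0.5,0,0,0, 0.3,-1,0,0.5,0,0,0, 0.3,-1,0,0.5,0,0,0, 0.3,-1,0,0.5,0,0,0]'
python3 - <<'E'
from h import *
to([.5151,-.2738,.0517],down(np.deg2rad(4.2)))
E
```

```text
clock: 26.6
tool_pos: [0.5045, -0.1221, 0.1861]
eef_rot: [0.68, 0.733, -0.0, -0.0]
contact_force: [-0.4, -0.7, 0.9]
opening: 0.297
finger_force: 0.0
clock: 27.5
tool_pos: [0.5166, -0.2731, 0.113]
eef_rot: [0.681, 0.732, -0.0, 0.001]
contact_force: [0.2, -0.1, 0.0]
opening: 0.298
finger_force: 0.0
 shift [-0.003 -0.011  0.409] turn [ 0.001  0.001 -0.   ]
```

```bash
python3 -m pendant '[0.3,0,-0.008,0.1,0,0,0, 0.3,0,-0.008,0.25,0,0,0, 0.3,0,-0.008,0.35,0,0,0, 0.3,0,-0.008,0.405,0,0,0, 0.3,0,-0.008,0.405,0,0,0, 0.3,0,-0.008,0.405,0,0,0]' 15
python3 -m pendant '[0,0,0,0,0,0,0, 0,0,0,0,0,0,0, 0,0,0,0,0,0,0, 0,0,0,0,0,0,0, 0,0,0,0,0,0,0, 0,0,0,0,0,0,0, 0,0,0,0,0,0,0, 0,0,0,0,0,0,0, 0,-0.006,0,0,0,0,0, 0,-0.012,0,0,0,0,0, 0,-0.012,0,0,0,0,0, 0,-0.012,0,0,0,0,0]' 15
python3 -m pendant '[0.3,0,0,0,0,0,0, 0.3,0,0,0,0,0,0, 0.3,0,0,0,0,0,0, 0.3,0,0,0,0,0,0, 0.3,0,0,0,0,0,0, 0.3,0,0,0,0,0,0]'
python3 -m pendant '[0.3,0,0,-0.2,0,0,0, 0.3,0,0,-0.5,0,0,0, 0.3,0,0,-0.9,0,0,0, 0.3,0.3,0,-0.9,0,0,0, 0.3,0.6,0,-0.9,0,0,0, 0.3,1,0,-0.9,0,0,0, 0.3,1,0,-0.9,0,0,0, 0.3,1,0,-0.9,0,0,0]'
python3 -m pendant '[0.3,0.3,0,0,0,0,0, 0.3,0.6,0,0,0,0,0, 0.3,1,0,0,0,0,0, 0.3,1,0,0,0,0,0, 0.3,1,0,0,0,0,0]'
python3 - <<'E'
from h import *
s=snap("top","top8");c=snap("scene");g=s["img"].astype(float).mean(2)
np.set_printoptions(linewidth=250)
print(g[256:276,446:480].astype(int))
E
```

```text
clock: 28.1
tool_pos: [0.5144, -0.2739, 0.0512]
eef_rot: [0.681, 0.732, -0.001, 0.001]
contact_force: [0.1, 0.4, 0.3]
opening: 0.302
finger_force: 0.0
clock: 29.3
tool_pos: [0.5145, -0.274, 0.0513]
eef_rot: [0.681, 0.732, 0.0, -0.0]
contact_force: [-0.8, 4.1, 8.0]
opening: 0.111
finger_force: 15.0
clock: 29.9
tool_pos: [0.514, -0.2756, 0.0505]
eef_rot: [0.681, 0.732, -0.001, 0.0]
contact_force: [0.5, -0.9, 0.3]
opening: 0.301
finger_force: 0.0
clock: 30.7
tool_pos: [0.5035, -0.1233, 0.1855]
eef_rot: [0.68, 0.734, -0.0, -0.0]
contact_force: [-0.4, -0.1, -0.3]
opening: 0.298
finger_force: 0.0
clock: 31.2
tool_pos: [0.4933, 0.0243, 0.1851]
eef_rot: [0.681, 0.733, -0.001, 0.0]
contact_force: [1.0, -1.2, -0.7]
opening: 0.303
finger_force: 0.0
[[161 162 161 144 138 118  96  92  71  69  68  68  66  70  71  68  69  68  72  69  71  72  70  72  75  94  86  49  52  61  69  69  70  71]
 [162 162 160 160 161 162 161 162 161 141 138 137 137 137 136 137 136 137 159 159 160 160 159 161 160 160 149  48  52  58  71  69  70  70]
 [105 111 129 144 148 158 160 160 161 161 162 159 159 160 159 159 158 159 
[... 1728 characters left out ...]
 71]
 [ 67  68  76 101 106 101  98  99  93  93 101  95  88 105 107 105 101 103 102 104 120 121 120 121 122 121 121 111  49  49  58  71  70  70]
 [ 66  66  69  70  73  75  82  98 120 121 158 161 159 159 159 160 161 161 160 160 159 161 161 161 160 160 159 143  53  48  58  70  68  69]
 [ 72  77  82  99 118 121 156 162 162 162 157 158 155 154 153 154 154 155 154 152 152 152 152 151 152 150 139 127  68  49  56  71  69  70]
 [117 136 157 161 163 162 160 157 156 154 122 112  96  97  97  98  96  96  85  76  76  75  74  74  76  74  67  70  59  47  54  70  70  69]
 [160 161 158 156 156 155 118 110  81  67  67  66  66  68  67  68  68  66  65  66  66  66  66  67  66  66  66  67  60  48  53  70  70  70]]
```

The nudge was absorbed by arm compliance: gripped position and picture are both unchanged. I'll regrip and push a little further, judging by the measured TCP.

```bash
python3 -m pendant '[0.3,-0.3,0,0,0,0,0, 0.3,-0.6,0,0,0,0,0, 0.3,-1,0,0,0,0,0, 0.3,-1,0,0,0,0,0, 0.3,-1,0,0,0,0,0, 0.3,-1,0,0,0,0,0, 0.3,-1,0,0,0,0,0]'
python3 -m pendant '[0.3,-0.3,0,0,0,0,0, 0.3,-0.6,0,0,0,0,0, 0.3,-1,0,0,0,0,0, 0.3,-1,0,0,0,0,0, 0.3,-1,0,0.3,0,0,0, 0.3,-1,0,0.5,0,0,0, 0.3,-1,0,0.5,0,0,0, 0.3,-1,0,0.5,0,0,0, 0.3,-1,0,0.5,0,0,0]'
python3 - <<'E'
from h import *
to([.5146,-.2748,.0522],down(np.deg2rad(4.2)))
E
```

```text
clock: 32.0
tool_pos: [0.5033, -0.1243, 0.1853]
eef_rot: [0.681, 0.733, -0.0, -0.0]
contact_force: [-0.2, 0.4, 0.4]
opening: 0.3
finger_force: 0.0
clock: 32.9
tool_pos: [0.5155, -0.275, 0.1122]
eef_rot: [0.681, 0.732, -0.0, 0.001]
contact_force: [0.5, 0.8, -0.1]
opening: 0.302
finger_force: 0.0
 shift [ 0.003 -0.007  0.4  ] turn [ 0.001  0.001 -0.   ]
```

```bash
python3 -m pendant '[0.3,0,0,0.1,0,0,0, 0.3,0,0,0.25,0,0,0, 0.3,0,0,0.35,0,0,0, 0.3,0,0,0.393,0,0,0, 0.3,0,0,0.393,0,0,0, 0.3,0,0,0.393,0,0,0]' 15
python3 -m pendant '[0,0,0,0,0,0,0, 0,0,0,0,0,0,0, 0,0,0,0,0,0,0, 0,0,0,0,0,0,0, 0,0,0,0,0,0,0, 0,0,0,0,0,0,0, 0,0,0,0,0,0,0, 0,0,0,0,0,0,0]' 15
python3 -m pendant '[0,-0.006,0,0,0,0,0, 0,-0.012,0,0,0,0,0, 0,-0.018,0,0,0,0,0, 0,-0.018,0,0,0,0,0, 0,-0.018,0,0,0,0,0]' 15
```

```text
clock: 33.5
tool_pos: [0.5146, -0.2758, 0.0524]
eef_rot: [0.681, 0.732, -0.001, 0.001]
contact_force: [-0.1, -0.2, -0.8]
opening: 0.3
finger_force: 0.0
clock: 34.3
tool_pos: [0.5144, -0.2758, 0.0522]
eef_rot: [0.681, 0.732, -0.001, 0.001]
contact_force: [-0.1, 0.8, 4.8]
opening: 0.111
finger_force: 15.0
clock: 34.8
tool_pos: [0.5144, -0.2758, 0.0522]
eef_rot: [0.681, 0.732, 0.0, -0.001]
contact_force: [-0.6, 5.3, 8.3]
opening: 0.112
finger_force: 15.0
```

```bash
python3 -m pendant '[0,0,0,-0.006,0,0,0, 0,0,0,-0.012,0,0,0, 0,0,0,-0.012,0,0,0, 0,0,0,-0.012,0,0,0]' 15
```

```text
clock: 35.2
tool_pos: [0.514, -0.2786, 0.0531]
eef_rot: [0.682, 0.732, -0.001, 0.0]
contact_force: [0.1, -0.6, -0.6]
opening: 0.11
finger_force: 15.0
```

```bash
python3 -m pendant '[0.3,0,0,0.004,0,0,0, 0.3,0,0,0.004,0,0,0, 0.3,0,0,0.004,0,0,0, 0.3,0,0,0.004,0,0,0, 0.3,0,0,0.004,0,0,0, 0.3,0,0,0.004,0,0,0]'
python3 -m pendant '[0.3,0,0,-0.2,0,0,0, 0.3,0,0,-0.5,0,0,0, 0.3,0,0,-0.9,0,0,0, 0.3,0.3,0,-0.9,0,0,0, 0.3,0.6,0,-0.9,0,0,0, 0.3,1,0,-0.9,0,0,0, 0.3,1,0,-0.9,0,0,0, 0.3,1,0,-0.9,0,0,0]'
python3 -m pendant '[0.3,0.3,0,0,0,0,0, 0.3,0.6,0,0,0,0,0, 0.3,1,0,0,0,0,0, 0.3,1,0,0,0,0,0, 0.3,1,0,0,0,0,0]'
python3 - <<'E'
from h import *
s=snap("top","top9");g=s["img"].astype(float).mean(2)
np.set_printoptions(linewidth=250)
print(g[256:276,446:480].astype(int))
E
```

```text
clock: 35.8
tool_pos: [0.5143, -0.2783, 0.0529]
eef_rot: [0.681, 0.732, -0.001, 0.0]
contact_force: [0.0, 0.5, -0.1]
opening: 0.298
finger_force: 0.0
clock: 36.6
tool_pos: [0.5037, -0.1259, 0.1879]
eef_rot: [0.68, 0.734, -0.0, -0.0]
contact_force: [0.2, -0.1, 0.2]
opening: 0.299
finger_force: 0.0
clock: 37.1
tool_pos: [0.4935, 0.0216, 0.1874]
eef_rot: [0.681, 0.733, -0.001, 0.0]
contact_force: [0.2, -1.4, 0.2]
opening: 0.3
finger_force: 0.0
[[161 161 161 144 139 119  95  91  72  69  67  67  69  68  69  70  69  68  71  71  71  72  72  72  76  94  86  48  50  61  69  68  67  69]
 [160 161 161 162 162 162 161 161 161 141 138 137 138 137 136 136 137 137 160 159 161 160 160 159 160 158 151  50  49  61  70  68  71  70]
 [105 111 131 145 146 159 161 159 160 160 160 160 160 159 159 160 160 159 158 159 160 159 159 159 158 158 147  47  48  59  71  69  71  70]
 [ 65  67  66  75  78  87 107 110 131 145 147 144 145 146 144 132 132 131 122 120 123 122 121 108 109  99  92  49  48  56  71  69  67  70]
 [ 66  66  67  67  65  66  67  67  65  76  69  68  67  67  67  68  68  70  67  69  69  69  70  71  
[... 1425 characters left out ...]
 68]
 [ 68  68  68  75 113 121 121 120 117 108 114 114 113 129 129 129 120 121 120 115 133 126 126 125 120 121 123 110  50  50  59  71  68  70]
 [ 68  67  68  69  72  74  82  99 118 120 158 162 160 161 160 160 160 161 160 160 160 160 161 161 161 159 159 144  53  48  58  72  68  69]
 [ 72  76  82  98 117 120 156 161 161 162 158 158 156 155 155 154 154 154 154 151 152 151 153 152 151 150 138 127  70  48  59  71  69  70]
 [116 137 157 163 163 162 159 159 156 156 124 111  98  96  97  97  95  96  83  75  77  75  77  76  75  73  68  67  58  48  54  71  70  69]
 [161 160 158 158 156 157 118 112  81  67  68  68  68  65  69  68  66  68  66  67  67  68  66  66  66  67  68  68  60  48  55  72  70  70]]
```

The gauge moved 2.5 mm: its line is now level with the bar face within about 1 mm, about 2 mm off the middle and parallel. The arm is clear, so I'm handing in.

```bash
python3 -c "
from plant import r
print(r.finish_job())"
```

```text
the job is handed in; nothing more can be done
None
```

I handed the job in at about 37 s; no verdict was returned. By my last measurements, the gauge is under the bar with its line within about 1 mm of the front face and 2 mm off the middle. The lid lies flat on the bench, and the arm never went near the mug, jar or hammer.

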